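# Bring the skillet to the lit ring and hold the turner ready over it

### The arm

A 6-joint arm with a two-finger parallel gripper is mounted at the origin on the work surface. World frame = base frame: x ahead of the robot, y to its left, z up, the work surface at z = 0. Lengths are in m, angles in rad, forces in N, time in s.
With the tool pointing down it reaches from about 0.425 to 0.95 m from the base axis. Payload 3.5 kg.
Tool frame: the origin (TCP) lies at the very end of the fingers, on their centre line; the grasp point (between the pads) lies 19 mm behind it; z points along the fingers, y is the line along which they close (so a half turn about z gives the same grasp; the last joint's range is limited). The gripper opens to 85 mm and grips with 20 to 120 N. Pads are 22 mm wide; open, the fingers measure 114 mm over their backs; the gripper's body (76 mm by 85 mm) begins 54 mm behind the grasp point. The pads swing forward as they close: fully open they stand 13 mm farther back than shut.
Start: joints at [0.977, 0.286, 1.577, -0, 1.279, -0.15], TCP at [0.29, 0.61, 0.231] pointing down, gripper open.
Joint ranges: [-2.77, 2.77], [-0.9, 2.22], [0.21, 2.48], [-1.53, 4.67], [0.24, 2.81], [-2.84, 2.84]. Speed limits (rad/s): [2.79, 2.79, 3.14, 3.14, 3.14, 3.14].

### API

Orientations are given as a unit quaternion [x, y, z, w].
In Python, from plant import ctrl gives the robot as it stands.
- The arm moves only by the tool carry_out, never from a script. Its argument "deltas" is one flat list of numbers, 6 for each row, row after row: the shift along the tool's x, y, z in m, then the turn, a rotation vector about the tool's x, y, z in rad. A call has 1 to 5 rows; each row is the pose to reach, as a shift and turn from the pose commanded when the call began, along the tool's axes at that moment; what a row does not reach only later rows make up. A row lasts 1/8 s, in which the tool goes at most 62.5 mm and 10.7 degrees, less where a joint would pass 70% of its speed; a pose out of reach is approached as far as the arm can. A call with a gripper value outside its range is refused whole. "grip" is the opening in per cent of the stroke, from 0 (shut) to 100 (fully open), set as the call begins (left out, the last holds). The fingers move at their own pace and stop on an object; "grip_force" is the grip in N (left out, the last holds). Time passes only in rows, so rows that repeat a pose let the fingers close. It gives the time, the measured TCP pose, the force, the opening and the grip force at its end, in the units of the state.
- ctrl.get_state(): the state, without advancing time (a new reading comes with each control period).
- ctrl.read_camera(name): name is "scene" or "top" or "wrist"; returns (picture, depth): 400x640x3 uint8, red, green, blue; 400x640 float32, m along the optical axis (not along the pixel's ray), 0 where there is no reading.
- ctrl.camera_model(name): a dict with "intrinsics" (3x3 intrinsics, pixels), "extrinsics" (4x4, takes a point from world to camera coordinates); the wrist camera has in their place "hand_eye" (4x4, takes a point from camera to tool coordinates, whose origin is the TCP and whose axes are the flange's). Camera axes: x right, y down, z forward; pixel columns grow to the right and rows downward; lengths in m; the calibration is good to about 2 mm. A picture is of the moment at which its call begins: read the wrist's pose just before it. camera_model takes no time and is no camera call.
- ctrl.sign_off(): hands the job in; it is judged then, once.
Trained networks look in the newest picture that a camera, given by its name, has taken for a name from the list of things; names that differ only in an ending like _2 or _b are one class to them, and where a whole thing is asked for, a point or a joint stands for the part that bears it (a point fixed in the world has none). Each returns a list of dicts, best first, with "score" (0 to 1); they miss things now and then, are a little off and sometimes report something else, mostly with a low value. They report only what shows in the picture. A call takes as long as a camera call.
- ctrl.find_in(camera, query): "uv" ([column, row] in pixels, amid what is visible of it).
The state is a dict: "time": time; "qpos": joint angles; "dq": joint speeds; "joint_efforts": joint torques, N m; "eef_pos": TCP position; "tcp_rot": TCP orientation; "contact_force": force on the tool from outside, world axes, zero at the start; "wrist_torque": the same for the moment, N m; "opening": opening from 0.0 (shut) to 1.0 (fully open); "finger_force": force on a finger pad.
Only numpy, scipy, OpenCV 4.12 (cv2) and the standard library are available. Lean on these libraries where they do the work, as an engineer would, in place of code of your own. Each camera call takes 0.05 s, during which the arm holds its last target. There are 200 camera calls.

### The job

Slide the skillet across the hob, without lifting it, from the grey ring until it sits centred on the orange lit ring. Then draw the red-handled turner out of its sloping stand, turn it so that the blade lies level, top face up, and finish while still holding it in the gripper with the middle of the blade about 12 cm above the centre of the skillet, touching nothing else. Leave the other kitchen things where they are.

Things in the scene. Friction and masses are not known exactly. Their poses are not given: they have to be found in the camera images.
- pan: steel skillet, origin at the centre of its underside; base 150 mm across, rim 190 mm across and 45 mm high. z up; its handle runs along its own -x at y = 0: black grip 20 mm wide (y), 14 mm thick, from 125 to 245 mm from the centre, mid-height 45 mm above the underside. About 0.6 kg, loose, stands on the hob
- ring_lit: orange (lit) ring mark with a small cross at its centre, 216 mm across, printed on the hob; origin at its centre on the hob's surface. It may be the left or the right ring; the target of the skillet
- ring_off: the same in grey: the ring the skillet starts on (centre to centre within 10 mm); origin at its centre
- hob: black glass hob plate, fixed, 260 mm (x) by 530 mm (y), 8 mm thick; origin at the centre of its underside, top 8 mm above it
- turner: loose flat turner, 285 mm, 130 g. Origin mid-handle; x runs to the blade, y across it, z out of its top face. Red handle x -55 to 55 mm, 18 wide (y), 16 thick; steel shank 12 by 4 mm; blade x 130 to 230, 75 wide, 4 thick, in the handle's mid-plane. Centre of mass near x = 80. At first x points 45 degrees below level into the stand, z 45 degrees off vertical; it draws out along its own -x
- blade (a point): centre of the turner's blade, 180 mm from the turner's origin along its x
- stand: wooden stand, fixed, origin at the centre of its underside, foot 170 by 108 mm; one slot, 88 mm wide, 14 mm high and 155 mm deep, sloping at 45 degrees: it opens up and towards the stand's own -x, and the turner's blade and shank sit 155 mm deep in it (tip on the slot's floor)
- slot_mouth (a point): middle of the slot's mouth, about 60 mm from the stand's origin along its -x and 145 mm up
- mug: blue mug, 80 mm wide, 95 mm tall; bystander, origin at the centre of its underside
- pepper_mill: dark wooden pepper mill, 56 mm wide, 145 mm tall; bystander, origin at the centre of its underside
- oil_bottle: amber oil bottle, 60 mm wide, 190 mm tall; bystander, origin at the centre of its underside
- spice_jar: glass spice jar with red cap, 48 mm wide, 85 mm tall; bystander, origin at the centre of its underside
- soap: orange soap bottle, 60 mm wide, 150 mm tall; bystander, origin at the centre of its underside
- bowl: small white bowl, 80 mm wide, 45 mm tall; bystander, origin at the centre of its underside

How it is judged:
By the outcome, as a careful person would: the job done as asked, in the order asked, and still so for the second after the job is handed in, while the arm keeps its last pose, push and grip.
It also fails if it takes over 64 s, if anything falls off the work surface, if the arm or the gripper's body presses on something with over 40 N, if the wrist force passes 120 N, or if a joint passes its speed limit or range.

## Working session

There is one attempt and no reset: what is moved stays moved. The work goes in short steps, Python scripts to look and compute and a tool call to move; the robot and the scene stay as the last step left them, time stands still between calls to the robot, and variables do not carry over. Pictures are saved under pics/ and viewed, at most 10 in all, crops included, and the job is handed in when it is done.

Besides the shell and the picture viewer there is one more tool, called after ">>>" as name(argument=value, ...), one argument or row to a line, values as JSON. carry_out: Moves the arm, as the interface text tells. Its arguments: {"type":"object","properties":{"deltas":{"type":"array"},"grip":{"type":"number"},"grip_force":{"type":"number"}},"required":["deltas"]}

```bash
mkdir -p pics; ls; cat > h.py <<'E'
import numpy as np, cv2
from scipy.spatial.transform import Rotation as R
from plant import ctrl
def world(cam,uv,d,s=None):
    m=ctrl.camera_model(cam);K=np.array(m["intrinsics"]);uv=np.atleast_2d(uv).astype(float);d=np.atleast_1d(d)
    p=np.c_[(uv[:,0]-K[0,2])/K[0,0]*d,(uv[:,1]-K[1,2])/K[1,1]*d,d,np.ones(len(d))]
    if "hand_eye" in m:
        T=np.eye(4);T[:3,:3]=R.from_quat(s["tcp_rot"]).as_matrix();T[:3,3]=s["eef_pos"];M=T@np.array(m["hand_eye"])
    else: M=np.linalg.inv(np.array(m["extrinsics"]))
    return (p@M.T)[:,:3]
def cloud(cam,dep,s=None):
    v,u=np.mgrid[:400,:640]
    return world(cam,np.c_[u.ravel(),v.ravel()],dep.ravel(),s).reshape(400,640,3)
E
python3 - <<'E'
from h import *
np.set_printoptions(precision=4,suppress=True)
s=ctrl.get_state();print(s)
for c in ("top","scene"):
    p,d=ctrl.read_camera(c);cv2.imwrite(f"pics/{c}0.png",p[:,:,::-1]);np.savez(f"{c}0.npz",p=p,d=d)
    m=ctrl.camera_model(c);print(c,m)
    W=cloud(c,d)
    for q in "pan ring_lit ring_off turner blade stand slot_mouth mug pepper_mill oil_bottle spice_jar soap bowl hob".split():
        for r in ctrl.find_in(c,q)[:1]:
            u,v=np.round(r["uv"]).astype(int);print(q,round(r["score"],2),u,v,W[v,u])
E
```

```text
pics
{'time': 0.0, 'qpos': array([ 0.977 ,  0.2872,  1.5782,  0.    ,  1.2786, -0.15  ]), 'dq': array([ 0.0002, -0.0007,  0.0006, -0.0014,  0.0022, -0.0018]), 'joint_efforts': array([  0.0001, -40.5986, -29.2625,  -0.0002,   0.0058,  -0.    ]), 'eef_pos': array([0.2894, 0.609 , 0.2299]), 'tcp_rot': array([ 0.2201,  0.9755, -0.0011, -0.0005]), 'contact_force': array([ 1.031 , -0.0504, -0.1719]), 'wrist_torque': array([ 0.007 , -0.039 ,  0.0459]), 'finger_force': 0.0, 'opening': 0.9977079991219195}
top {'intrinsics': array([[417.4262,   0.    , 326.0502],
       [  0.    , 417.4262, 202.1555],
       [  0.    ,   0.    ,   1.    ]]), 'extrinsics': array([[ 0.0105, -0.9998,  0.0197, -0.071 ],
       [-0.98  , -0.0142, -0.1984,  0.648 ],
       [ 0.1986, -0.0172, -0.9799,  1.4951],
       [ 0.    ,  0.    ,  0.    ,  1.    ]])}
pan 0.78 306 213 [0.6153 0.0127 0.0158]
ring_lit 0.75 360 167 [ 0.7705 -0.185   0.123 ]
ring_off 0.18 286 164 [0.781  0.0871 0.1114]
turner 0.77 188 238 [0.494  0.4004 0.1922]
blade 0.71 187 238 [0.4935 0.4024 0.1964]
stand 0.55 225 245 [0.4804 0.2951 0.1051]
slot
[... 615 characters left out ...]
, -0.4102, -0.6216,  1.6794],
       [ 0.    ,  0.    ,  0.    ,  1.    ]])}
pan 0.75 343 224 [0.5814 0.0084 0.0186]
ring_lit 0.6 276 202 [ 0.6013 -0.24    0.0102]
ring_off 0.92 339 252 [0.7961 0.1102 0.1378]
turner 0.86 492 210 [ 0.223   0.3872 -0.0012]
blade 0.93 498 213 [0.5072 0.4139 0.2027]
stand 0.61 450 236 [0.5389 0.3213 0.0972]
slot_mouth 0.63 449 236 [0.5392 0.3188 0.0961]
mug 0.84 435 281 [0.7082 0.3394 0.0878]
pepper_mill 0.72 333 268 [0.8194 0.1082 0.0989]
oil_bottle 0.66 246 224 [ 0.8157 -0.1796  0.103 ]
spice_jar 0.96 375 291 [0.8008 0.2209 0.0651]
soap 0.58 215 157 [ 0.578  -0.5278  0.0753]
bowl 0.84 281 248 [ 0.7724 -0.0932  0.018 ]
hob 0.57 305 225 [ 0.641  -0.0958  0.0077]
```

```bash
python3 -c "
import cv2
for c in('top','scene'):
    i=cv2.imread(f'pics/{c}0.png'); cv2.imwrite(f'pics/{c}0b.png',cv2.resize(i[90:340,120:520],(800,500),interpolation=cv2.INTER_CUBIC))"
```

```text
(no output)
```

View pics/top0b.png

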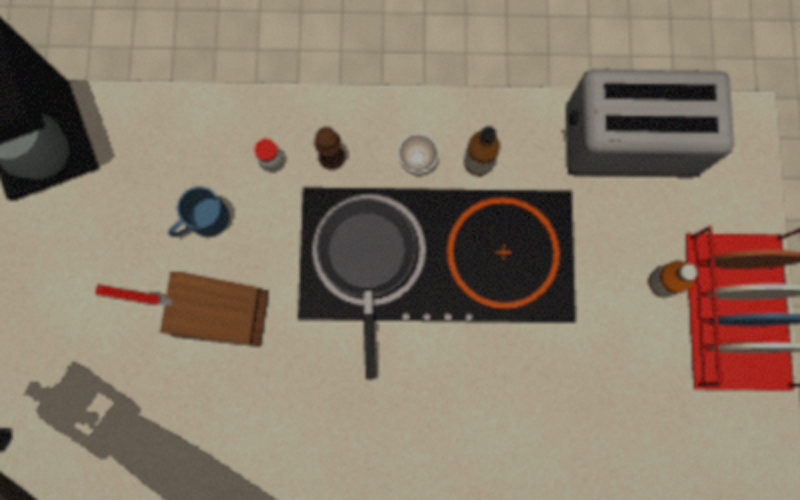

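View pics/scene0b.png

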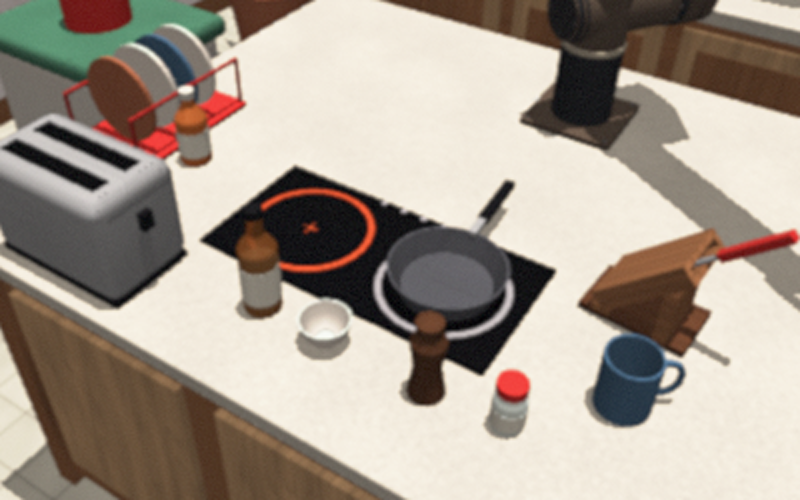

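Top view (2x crop): the pan is on the left ring at about (304,215) in full-image pixels, with its handle toward the robot. The orange cross is at about (372,216), and the red handle runs from about (169,235) to (200,240) into the stand. Next I'll measure these accurately.

```bash
python3 - <<'E'
from h import *
np.set_printoptions(precision=4,suppress=True)
def circ(P):
    A=np.c_[2*P[:,:2],np.ones(len(P))];b=(P[:,:2]**2).sum(1);c=np.linalg.lstsq(A,b,rcond=None)[0];return c[:2],np.sqrt(c[2]+c[:2]@c[:2])
def rcirc(P,t=.006):
    for _ in range(6):
        c,r=circ(P);e=abs(np.hypot(*(P[:,:2]-c).T)-r);P=P[e<max(t,np.median(e)*2)]
    return c,r,len(P)
for c in("top","scene"):
    z=np.load(c+"0.npz");p=z["p"].astype(int);d=z["d"];W=cloud(c,d);X,Y,Z=W[...,0],W[...,1],W[...,2]
    r,g,b=p[...,0],p[...,1],p[...,2]
    # rays onto plane z=.008
    m=ctrl.camera_model(c);E=np.linalg.inv(m["extrinsics"]);o=E[:3,3]
    ray=cloud(c,np.ones((400,640)))-o; G=o+ray*((.008-o[2])/ray[...,2])[...,None]
    reg=(abs(G[...,0]-.6)<.16)&(G[...,1]>-.42)&(G[...,1]<-.1)
    om=(r>150)&(b<90)&(r-g>60)&reg
    P=G[om];print(c,"lit",rcirc(P), "z",np.median(Z[om]))
    near=np.hypot(P[:,0]-P[:,0].mean(),P[:,1]-P[:,1].mean())<.04;print(" cross",P[near].mean(0),near.sum())
    # pan rim: high points
    pm=(Z>.043)&(Z<.064)&(np.hypot(X-.6,Y-.02)<.125)&(d>0)
    P=W[pm];print(" rim",rcirc(P),P[:,2].mean())
    if c=="top":
        gm=(np.minimum(np.minimum(r,g),b)>95)&(np.hypot(G[...,0]-.6,G[...,1]-.02)<.15)&(np.hypot(G[...,0]-.6,G[...,1]-.02)>.07)
        G5=o+ray*((.053-o[2])/ray[...,2])[...,None];print(" rim by colour",rcirc(G5[gm]))
    hm=(Z>.03)&(Z<.075)&(X>.34)&(X<.47)&(abs(Y)<.08)&(d>0);P=W[hm]
    q=np.polyfit(P[:,0],P[:,1],1);print(" handle n",hm.sum(),"y=",q,P[:,0].min(),P[:,0].max(),"z",np.median(P[:,2]))
    tm=(r>110)&(r-g>70)&(r-b>70)&(X<.62)&(Y>.3)&(Y<.55)&(Z>.08)&(d>0);P=W[tm];P=P[abs(P-np.median(P,0)).max(1)<.08]
    mu=P.mean(0);v=np.linalg.svd(P-mu)[2][0];t=(P-mu)@v;print(" turner n",len(P),mu,v,t.min(),t.max(),"ends",mu+v*np.percentile(t,2),mu+v*np.percentile(t,98))
    sm=(X>.42)&(X<.6)&(Y>.2)&(Y<.4)&(Z>.1)&(d>0)&(r-b>20)&(r<150);P=W[sm];print(" stand high",P.min(0),P.max(0))
E
```

```text
top lit (array([ 0.6098, -0.239 ]), np.float64(0.10267172290272254), 194) z 0.008701549712255674
 cross [nan nan nan] 0
 rim (array([0.6066, 0.0224]), np.float64(0.09001755682361613), 331) 0.05168489075959214
 rim by colour (array([0.59  , 0.0375]), np.float64(0.12613026395667357), 373)
 handle n 166 y= [ 0.0657 -0.0158] 0.3654024111932544 0.46974594399470504 z 0.05967525700294396
 turner n 139 [0.496  0.4118 0.204 ] [-0.0716 -0.7171 -0.6933] -0.05110986525943466 0.05558739548264121 ends [0.4995 0.4475 0.2385] [0.4922 0.3741 0.1676]
 stand high [0.4307 0.2804 0.1   ] [0.5433 0.3993 0.1965]
scene lit (array([ 0.6066, -0.2396]), np.float64(0.10235017129044274), 300) z 0.009515060259723485
 cross [ 0.6072 -0.2387  0.008 ] 7
 rim (array([0.609 , 0.0229]), np.float64(0.09044580453014611), 431) 0.05104277747345322
 handle n 132 y= [ 0.0509 -0.0082] 0.36479334724399304 0.4685915658075652 z 0.059898290764311524
 turner n 191 [0.5004 0.4133 0.2034] [0.105  0.7113 0.695 ] -0.08497197269434786 0.04940235826000353 ends [0.4943 0.3719 0.1629] [0.5055 0.4478 0.2371]
 stand high [0.4335 0.2832 0.1   ] [0.5467 0.3999 0.191 ]<stdin>:18: RuntimeWarning: Mean of empty slice.
  ret = um.true_divide(
```

```bash
cat >> h.py <<'E'
def delta(pos,rot,s=None):
    s=s or ctrl.get_state();Rt=R.from_quat(s["tcp_rot"])
    return np.round(np.r_[Rt.inv().apply(np.array(pos)-s["eef_pos"]),(Rt.inv()*rot).as_rotvec()],4)
def axes(z,y):
    z=np.array(z,float);z/=np.linalg.norm(z);y=np.array(y,float);y-=y@z*z;y/=np.linalg.norm(y)
    return R.from_matrix(np.c_[np.cross(y,z),y,z])
def yawdown(a): return axes([0,0,-1],[np.cos(a),np.sin(a),0])  # tool y at yaw a
np.set_printoptions(precision=4,suppress=True)
E
python3 -c "
from h import *
print(delta([.375,.31,.25],yawdown(np.radians(79))),delta([.458,.0145,.13],yawdown(np.radians(93.3))))"
```

```text
[-0.2056 -0.234  -0.0187 -0.      0.     -0.2518] [-0.4074 -0.4652  0.1013 -0.      0.     -0.5014]
```

>>> carry_out(
  deltas=[-0.04,-0.047,-0.019,0,0,-0.05,-0.08,-0.094,-0.019,0,0,-0.1,-0.12,-0.14,-0.019,0,0,-0.15,-0.16,-0.187,-0.019,0,0,-0.2,-0.2,-0.234,-0.019,0,0,-0.25],
)

```text
time: 2.12
eef_pos: [0.3702, 0.3106, 0.2506]
tcp_rot: [0.096, 0.995, 0.0, 0.001]
contact_force: [0.5, 0.5, -0.0]
opening: 0.999
finger_force: 0.0
```

```bash
python3 -c "
from h import *
s=ctrl.get_state();print(s['eef_pos'],s['qpos'],delta([.458,.0145,.12],yawdown(np.radians(93.3))))"
```

```text
[0.3702 0.3106 0.2506] [ 0.4879 -0.1641  2.0138 -0.0003  1.2908 -0.8912] [-0.1425 -0.274   0.1307  0.0004  0.0011 -0.2492]
```

>>> carry_out(
  deltas=[-0.025,-0.055,0,0,0,-0.05,-0.05,-0.11,0.02,0,0,-0.1,-0.08,-0.165,0.05,0,0,-0.15,-0.11,-0.22,0.08,0,0,-0.2,-0.14,-0.26,0.11,0,0,-0.25],
)

```text
time: 2.75
eef_pos: [0.4542, 0.0368, 0.1458]
tcp_rot: [-0.029, 1.0, -0.0, 0.001]
contact_force: [0.5, 1.1, 0.1]
opening: 1.005
finger_force: 0.0
```

```bash
python3 - <<'E'
from h import *
s=ctrl.get_state();p,d=ctrl.read_camera("wrist");W=cloud("wrist",d,s)
cv2.imwrite("pics/w1.png",p[:,:,::-1])
X,Y,Z=W[...,0],W[...,1],W[...,2]
m=(Z>.03)&(Z<.075)&(X>.34)&(X<.48)&(abs(Y)<.08)&(d>0);P=W[m]
print(s['eef_pos'],s['qpos'],m.sum())
if m.sum()>20: q=np.polyfit(P[:,0],P[:,1],1);print(q,np.polyval(q,.458),P[:,1].ptp() if 0 else np.ptp(P[:,1]),np.median(P[:,2]),P[:,0].min(),P[:,0].max())
print(delta([.458,.0145,.034],yawdown(np.radians(93.3)),s))
E
```

```text
[0.4542 0.0368 0.1458] [-0.1424 -0.1206  2.176   0.0001  1.0832 -1.7705] 4330
[ 0.0537 -0.0085] 0.016063766090276092 0.02589054597236413 0.0593702572516996 0.36197164025741935 0.4799433106303831
[-0.0021 -0.0225  0.1118 -0.0005  0.0029 -0.0003]
```

View pics/w1.png

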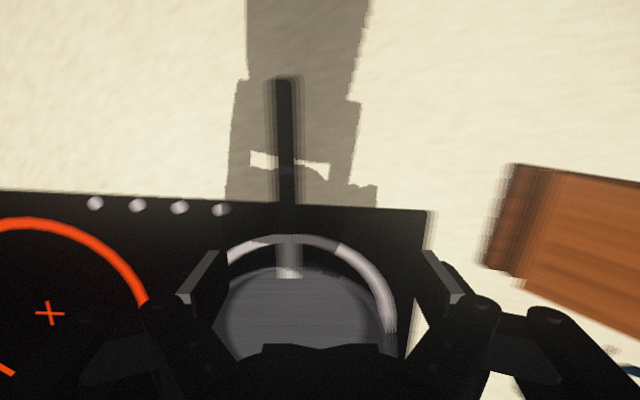

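The handle is seen running up the image along column ~285. The arm was still moving, so I'll let it settle before descending.

>>> carry_out(
  deltas=[0,0,0,0,0,0,0,0,0,0,0,0],
)

```text
time: 3.05
eef_pos: [0.4538, 0.0394, 0.1464]
tcp_rot: [-0.028, 1.0, 0.0, 0.001]
contact_force: [-0.6, -0.5, 0.5]
opening: 1.003
finger_force: 0.0
```

```bash
python3 - <<'E'
from h import *
s=ctrl.get_state();p,d=ctrl.read_camera("wrist");W=cloud("wrist",d,s)
X,Y,Z=W[...,0],W[...,1],W[...,2]
m=(Z>.035)&(Z<.075)&(X>.34)&(X<.48)&(abs(Y)<.08)&(d>0);P=W[m]
print(s['eef_pos'],s['qpos'],m.sum())
q=np.polyfit(P[:,0],P[:,1],1);print(q,np.polyval(q,.458),np.median(P[:,2]),P[:,0].min())
print(delta([.458,np.polyval(q,.458),.034],yawdown(np.pi/2+np.arctan(q[0])),s))
E
```

```text
[0.4538 0.0394 0.1464] [-0.137  -0.1211  2.1753  0.0003  1.0862 -1.7646] 4304
[ 0.0535 -0.0084] 0.016115830648145427 0.059372140443327115 0.3619934063350216
[-0.0028 -0.0235  0.1124  0.0001  0.0012  0.0033]
```

>>> carry_out(
  deltas=[-0.003,-0.0235,0.03,0,0,0,-0.003,-0.0235,0.07,0,0,0,-0.003,-0.0235,0.1,0,0,0,-0.003,-0.0235,0.112,0,0,0,-0.003,-0.0235,0.112,0,0,0],
  grip=60,
)

```text
time: 3.72
eef_pos: [0.4578, 0.0163, 0.0339]
tcp_rot: [-0.029, 1.0, 0.0, -0.0]
contact_force: [0.4, -0.1, 0.6]
opening: 0.601
finger_force: 0.0
```

>>> carry_out(
  deltas=[0,0,0,0,0,0,0,0,0,0,0,0,0,0,0,0,0,0,0,0,0,0,0,0,0,0,0,0,0,0],
  grip=0,
  grip_force=50,
)

```text
time: 4.35
eef_pos: [0.4589, 0.0154, 0.0351]
tcp_rot: [-0.028, 1.0, -0.0, 0.001]
contact_force: [-1.5, 1.4, 6.4]
opening: 0.225
finger_force: 52.5
```

```bash
python3 - <<'E'
from h import *
s=ctrl.get_state();print(s)
print(delta([.458,.016-.261,s['eef_pos'][2]],R.from_quat(s["tcp_rot"]),s))
E
```

```text
{'time': 4.35, 'qpos': array([-0.1881,  0.0788,  2.2229,  0.0005,  0.8376, -1.8154]), 'dq': array([ 0.0001, -0.0011, -0.0013,  0.0005,  0.0004, -0.0014]), 'joint_efforts': array([ -0.6966, -22.8071, -20.636 ,  -0.1798,  -0.319 ,   0.0351]), 'eef_pos': array([0.4589, 0.0154, 0.0351]), 'tcp_rot': array([-0.028 ,  0.9996, -0.0001,  0.0012]), 'contact_force': array([-1.5462,  1.4035,  6.4061]), 'wrist_torque': array([0.2599, 0.1616, 0.0814]), 'finger_force': 52.49872863292694, 'opening': 0.22472740224950297}
[ 0.0155 -0.26    0.      0.      0.      0.    ]
```

>>> carry_out(
  deltas=[0.001,-0.015,-0.0008,0,0,0,0.003,-0.05,-0.0008,0,0,0,0.005,-0.09,-0.0008,0,0,0,0.008,-0.13,-0.0008,0,0,0,0.01,-0.17,-0.0008,0,0,0],
)

```text
time: 4.97
eef_pos: [0.4576, -0.1549, 0.0352]
tcp_rot: [-0.029, 1.0, 0.001, 0.0]
contact_force: [0.5, 6.3, 4.8]
opening: 0.223
finger_force: 52.4
```

>>> carry_out(
  deltas=[0.002,-0.035,0,0,0,0,0.004,-0.065,0,0,0,0,0.005,-0.085,0,0,0,0,0.005,-0.091,0,0,0,0,0.005,-0.091,0,0,0,0],
)

```text
time: 5.6
eef_pos: [0.4577, -0.2461, 0.0353]
tcp_rot: [-0.028, 1.0, 0.0, 0.0]
contact_force: [-1.2, 2.7, 6.0]
opening: 0.224
finger_force: 52.5
```

```bash
cat > pan.py <<'E'
from h import *
def circ(P):
    A=np.c_[2*P[:,:2],np.ones(len(P))];b=(P[:,:2]**2).sum(1);c=np.linalg.lstsq(A,b,rcond=None)[0];return c[:2],np.sqrt(c[2]+c[:2]@c[:2])
def rcirc(P,t=.006):
    for _ in range(6):
        c,r=circ(P);e=abs(np.hypot(*(P[:,:2]-c).T)-r);P=P[e<max(t,np.median(e)*2)]
    return c,r,len(P)
s=ctrl.get_state();print(s['eef_pos'],s['tcp_rot'],s['contact_force'],s['finger_force'])
for c in("top","scene"):
    p,d=ctrl.read_camera(c);cv2.imwrite(f"pics/{c}_pan{s['time']:.1f}.png",p[:,:,::-1]);W=cloud(c,d);X,Y,Z=W[...,0],W[...,1],W[...,2]
    pm=(Z>.043)&(Z<.064)&(np.hypot(X-.608,Y+.239)<.115)&(X>.54)&(d>0);print(c,"rim",rcirc(W[pm]),W[pm][:,2].mean())
E
python3 pan.py
```

```text
[ 0.4577 -0.2461  0.0353] [-0.0284  0.9996  0.0001  0.    ] [-1.2312  2.6699  6.0174] 52.54768252372742
top rim (array([ 0.6066, -0.2377]), np.float64(0.08938602669499894), 292) 0.050549009599711814
scene rim (array([ 0.6085, -0.2372]), np.float64(0.09001050102000158), 243) 0.050332385694998025
```

>>> carry_out(
  deltas=[0,-0.002,0,0,0,0,0,-0.002,0,0,0,0],
)

```text
time: 5.95
eef_pos: [0.4575, -0.2468, 0.035]
tcp_rot: [-0.029, 1.0, 0.001, -0.0]
contact_force: [-0.9, 6.1, 7.8]
opening: 0.218
finger_force: 52.8
```

>>> carry_out(
  deltas=[0,0,0,0,0,0,0,0,0,0,0,0,0,0,0,0,0,0,0,0,0,0,0,0],
  grip=60,
)

```text
time: 6.45
eef_pos: [0.4575, -0.248, 0.0343]
tcp_rot: [-0.028, 1.0, -0.0, -0.0]
contact_force: [0.5, 0.1, 0.0]
opening: 0.599
finger_force: 0.0
```

>>> carry_out(
  deltas=[0,0,-0.03,0,0,0,0,0,-0.09,0,0,0,0,0,-0.15,0,0,0,0,0,-0.21,0,0,0,0,0,-0.25,0,0,0],
)

```text
time: 7.08
eef_pos: [0.4581, -0.2484, 0.2882]
tcp_rot: [-0.028, 1.0, -0.002, 0.002]
contact_force: [-0.2, 0.2, -0.2]
opening: 0.594
finger_force: 0.0
```

```bash
python3 pan.py; python3 - <<'E'
from h import *
s=ctrl.get_state();print(s['qpos'])
# ring+pan fit from latest top: refined lit ring centre on z=.008 plane
import glob
for c in("top","scene"):
    p=cv2.imread(sorted(glob.glob(f"pics/{c}_pan*.png"))[-1])[:,:,::-1].astype(int);r,g,b=p[...,0],p[...,1],p[...,2]
    m=ctrl.camera_model(c);E=np.linalg.inv(m["extrinsics"]);o=E[:3,3]
    ray=cloud(c,np.ones((400,640)))-o;G=o+ray*((.008-o[2])/ray[...,2])[...,None]
    P=G[(r>150)&(b<110)&(r-g>50)&(abs(np.hypot(G[...,0]-.608,G[...,1]+.239)-.105)<.03)]
    a=np.arctan2(P[:,1]+.239,P[:,0]-.608);print(c,len(P),[(k,round(float(np.median(np.hypot(P[:,0]-.608,P[:,1]+.239)[(a>k*.785-3.15)&(a<k*.785-2.36)])),4)) for k in range(8) if ((a>k*.785-3.15)&(a<k*.785-2.36)).sum()>3])
E
```

```text
[ 0.4581 -0.2484  0.2882] [-0.028   0.9996 -0.0016  0.0017] [-0.1693  0.1932 -0.2415] 0.0
top rim (array([ 0.6064, -0.238 ]), np.float64(0.08966599674713596), 228) 0.05063255952170801
scene rim (array([ 0.6086, -0.2375]), np.float64(0.09023957754735791), 243) 0.050334366998266614
[-0.6916 -0.1021  1.8847 -0.0001  1.347  -2.3185]
top 93 [(4, 0.1048), (5, 0.103), (6, 0.1018), (7, 0.1012)]
scene 196 [(4, 0.1022), (5, 0.101), (6, 0.1018), (7, 0.1028)]
```

```bash
python3 - <<'E'
from h import *
r=np.radians
print(delta([.46,.03,.31],yawdown(r(43))))
E
```

```text
[-0.0162  0.279  -0.0209 -0.0039  0.0118  0.8764]
```

>>> carry_out(
  deltas=[-0.003,0.055,-0.01,0,0,0.175,-0.006,0.11,-0.021,0,0,0.35,-0.01,0.167,-0.021,0,0,0.525,-0.013,0.223,-0.021,0,0,0.7,-0.016,0.279,-0.021,0,0,0.875],
)

```text
time: 7.8
eef_pos: [0.4578, 0.0241, 0.3042]
tcp_rot: [0.386, 0.923, -0.0, -0.001]
contact_force: [1.0, -0.9, 0.3]
opening: 0.599
finger_force: 0.0
```

```bash
python3 - <<'E'
from h import *
r=np.radians
s=ctrl.get_state();print(s['qpos'])
print(delta([.485,.30,.31],yawdown(r(-7))))
E
```

```text
[-0.1693 -0.2595  1.9965 -0.      1.4061 -0.9485]
[ 0.1771  0.2132 -0.0058 -0.0013 -0.0007  0.9014]
```

>>> carry_out(
  deltas=[0.035,0.043,-0.005,0,0,0.175,0.07,0.085,-0.005,0,0,0.35,0.105,0.128,-0.005,0,0,0.525,0.14,0.17,-0.005,0,0,0.7,0.177,0.213,-0.005,0,0,0.88],
)

```text
time: 8.43
eef_pos: [0.4836, 0.2951, 0.3091]
tcp_rot: [0.727, 0.687, -0.001, -0.0]
contact_force: [0.0, 0.2, 0.1]
opening: 0.599
finger_force: 0.0
```

```bash
python3 - <<'E'
from h import *
s=ctrl.get_state();print(s['qpos'])
h=np.array([-.122,-.9925,0]);tz=-(h+[0,0,1])/2**.5
rot=axes(tz,[.9925,-.122,0]);G=np.array([.497,.4035,.1865])
print(delta(G-.121*tz,rot))
E
```

```text
[ 0.369  -0.0027  1.7574 -0.0004  1.3886  0.4259]
[ 0.0237  0.0017  0.037  -0.027   0.7862  0.0616]
```

>>> carry_out(
  deltas=[0.0,0,0,0,0.157,0.012,0.005,0,0,-0.01,0.315,0.024,0.01,0,0.01,-0.015,0.47,0.037,0.018,0.001,0.02,-0.02,0.63,0.05,0.024,0.002,0.037,-0.027,0.786,0.062],
)

```text
time: 9.05
eef_pos: [0.4874, 0.3172, 0.2731]
tcp_rot: [0.69, 0.613, 0.289, -0.255]
contact_force: [-0.0, 0.4, -0.5]
opening: 0.597
finger_force: 0.0
```

>>> carry_out(
  deltas=[0,0,0,0,0,0,0,0,0,0,0,0],
)

```text
time: 9.3
eef_pos: [0.4875, 0.3174, 0.2741]
tcp_rot: [0.69, 0.614, 0.286, -0.254]
contact_force: [0.1, -0.5, 0.9]
opening: 0.601
finger_force: 0.0
```

```bash
cat > tur.py <<'E'
from h import *
s=ctrl.get_state();print(s['eef_pos'],s['qpos']);p,d=ctrl.read_camera("wrist");W=cloud("wrist",d,s)
cv2.imwrite(f"pics/w_{s['time']:.1f}.png",p[:,:,::-1])
q=p.astype(int);r,g,b=q[...,0],q[...,1],q[...,2];X,Y,Z=W[...,0],W[...,1],W[...,2]
m=(r>80)&(r-g>60)&(r-b>60)&(r>3*g)&(d>0)&(Z>.12)&(Z<.28)&(Y>.33)&(Y<.5)&(abs(X-.5)<.08)
P=W[m]
T=R.from_quat(s["tcp_rot"]);L=T.inv().apply(P-s["eef_pos"])
for _ in range(4):
    mu=np.median(L,0);L=L[abs(L[:,1]-mu[1])<.03];L=L[abs(L[:,2]-mu[2])<.025]
top=L[L[:,2]<np.percentile(L[:,2],50)+.004]
a=np.polyfit(L[:,0],L[:,1],1);c=np.polyfit(top[:,0],top[:,2],1)
print(len(L),"tool x range",np.percentile(L[:,0],[0.5,99.5]),"y=",a,"z=",c,"y width",np.percentile(L[:,1]-np.polyval(a,L[:,0]),[1,99]))
E
python3 tur.py; ls pics
```

```text
[0.4875 0.3174 0.2741] [ 0.088  -0.1065  2.055   0.8527  1.1642 -0.1397]
2322 tool x range [-0.0396  0.0667] y= [-0.0138 -0.0038] z= [-0.0016  0.1179] y width [-0.0079  0.0079]
scene0.png
scene0b.png
scene_pan5.6.png
scene_pan7.1.png
top0.png
top0b.png
top_pan5.6.png
top_pan7.1.png
w1.png
w_9.3.png
```

>>> carry_out(
  deltas=[-0.001,-0.0038,0.03,0,0,-0.014,-0.001,-0.0038,0.07,0,0,-0.014,-0.001,-0.0038,0.11,0,0,-0.014,-0.001,-0.0038,0.14,0,0,-0.014,-0.001,-0.0038,0.145,0,0,-0.014],
)

```text
time: 9.98
eef_pos: [0.4949, 0.4207, 0.1702]
tcp_rot: [0.685, 0.62, 0.288, -0.253]
contact_force: [-0.5, 0.3, -0.2]
opening: 0.598
finger_force: 0.0
```

>>> carry_out(
  deltas=[0,0,0,0,0,0,0,0,0,0,0,0,0,0,0,0,0,0,0,0,0,0,0,0,0,0,0,0,0,0],
  grip=0,
  grip_force=100,
)

```text
time: 10.6
eef_pos: [0.4964, 0.419, 0.1722]
tcp_rot: [0.685, 0.619, 0.29, -0.252]
contact_force: [-1.7, -2.3, 5.5]
opening: 0.192
finger_force: 98.0
```

```bash
python3 tur.py; python3 -c "
from h import *
s=ctrl.get_state();print(s['contact_force'],s['wrist_torque'],s['finger_force'],s['opening'],R.from_quat(s['tcp_rot']).as_matrix())"
```

```text
[0.4964 0.419  0.1722] [ 0.2836  0.1292  2.0229  0.9811  0.9016 -0.2207]
9137 tool x range [-0.032   0.0667] y= [-0.0012 -0.    ] z= [ 0.0091 -0.026 ] y width [-0.0082  0.0082]
[ 0.0809 -2.4773  5.7123] [-0.0902  0.1176  0.0601] 97.9783844947815 0.1893349423977253 [[ 0.0665  0.9941  0.0854]
 [ 0.7022 -0.1074  0.7038]
 [ 0.7089  0.0131 -0.7052]]
```

>>> carry_out(
  deltas=[0.005,0,-0.0015,0,0,0,0.025,0,-0.0015,0,0,0,0.05,0,-0.0015,0,0,0,0.075,0,-0.0015,0,0,0,0.1,0,-0.0015,0,0,0],
)

```text
time: 11.28
eef_pos: [0.5013, 0.4883, 0.2411]
tcp_rot: [0.686, 0.619, 0.287, -0.252]
contact_force: [0.1, -1.0, -2.0]
opening: 0.188
finger_force: 97.5
```

>>> carry_out(
  deltas=[0.025,0,0,0,0,0,0.05,0,0,0,0,0,0.075,0,0,0,0,0,0.095,0,0,0,0,0,0.11,0,0,0,0,0],
)

```text
time: 11.9
eef_pos: [0.5089, 0.5661, 0.3193]
tcp_rot: [0.686, 0.619, 0.287, -0.252]
contact_force: [-0.3, -0.0, -1.7]
opening: 0.191
finger_force: 97.5
```

```bash
python3 tur.py; python3 - <<'E'
from h import *
s=ctrl.get_state();print(s['contact_force'],s['wrist_torque'],s['finger_force'],s['opening'])
p,d=ctrl.read_camera("scene");cv2.imwrite("pics/s2.png",cv2.resize(p[60:310,230:630,::-1],(800,500)))
E
```

```text
[0.5089 0.5661 0.3193] [0.5131 0.1683 1.6887 0.7943 0.929  0.2385]
[-0.6129  0.1869  0.1215] [-0.357   0.1119 -0.0164] 97.5028645992279 0.19312933815213024
  return _methods._mean(a, axis=axis, dtype=dtype,
  ret = um.true_divide(
Traceback (most recent call last):
  File "tur.py", line 10, in <module>
    top=L[L[:,2]<np.percentile(L[:,2],50)+.004]
                 ~~~~~~~~~~~~~^^^^^^^^^^^
IndexError: index -1 is out of bounds for axis 0 with size 0
```

View pics/s2.png

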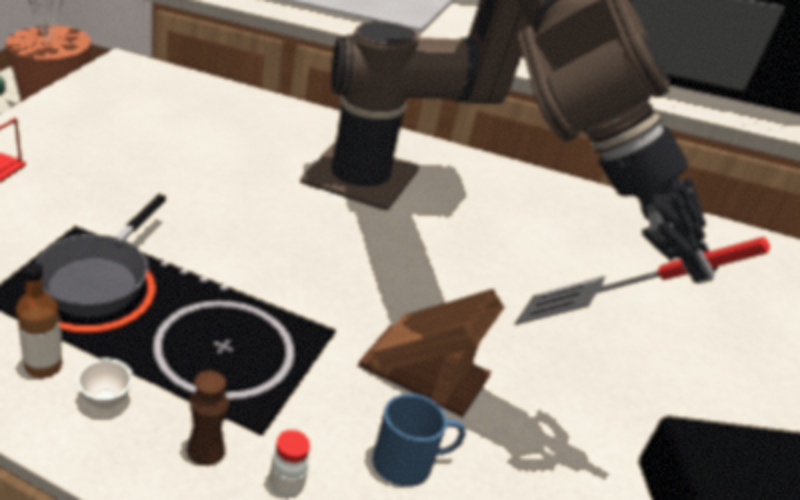

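The turner is out: the blade is clear of the stand and the handle is held. The pan sits inside the orange ring. Next I'll level the turner while raising it.

```bash
python3 - <<'E'
from h import *
print(delta([.53,.50,.36],yawdown(np.radians(-6.2))))
E
```

```text
[-0.0178  0.0281 -0.0726  0.0105 -0.7871  0.007 ]
```

>>> carry_out(
  deltas=[-0.003,0.005,-0.03,0,-0.12,0,-0.007,0.012,-0.05,0.003,-0.29,0,-0.01,0.018,-0.06,0.005,-0.46,0.003,-0.015,0.024,-0.068,0.008,-0.63,0.005,-0.018,0.028,-0.0726,0.0105,-0.787,0.007],
)

```text
time: 12.62
eef_pos: [0.5305, 0.4981, 0.359]
tcp_rot: [0.745, 0.667, -0.002, 0.002]
contact_force: [0.3, -0.1, -1.2]
opening: 0.188
finger_force: 97.7
```

>>> carry_out(
  deltas=[0,0,0,0,0,0,0,0,0,0,0,0],
)

```text
time: 12.88
eef_pos: [0.5297, 0.4986, 0.3575]
tcp_rot: [0.745, 0.667, -0.001, -0.001]
contact_force: [-0.8, 0.0, -1.3]
opening: 0.192
finger_force: 97.7
```

```bash
python3 - <<'E'
from h import *
s=ctrl.get_state();print(s['eef_pos'],s['qpos'],s['opening'])
print(delta([.6075+.166*.108,-.238+.166*.994,.36],yawdown(np.radians(-6.2)),s))
E
```

```text
[0.5297 0.4986 0.3575] [0.6154 0.3461 1.2765 0.0019 1.5211 0.7245] 0.19231105796755527
[-0.5578  0.1574 -0.0029 -0.0029 -0.     -0.001 ]
```

>>> carry_out(
  deltas=[-0.025,0.007,0,0,0,0,-0.07,0.02,0,0,0,0,-0.12,0.034,0,0,0,0,-0.17,0.048,0,0,0,0,-0.22,0.062,0,0,0,0],
)

```text
time: 13.5
eef_pos: [0.5671, 0.2712, 0.3589]
tcp_rot: [0.745, 0.667, 0.0, -0.001]
contact_force: [1.1, -0.0, -1.6]
opening: 0.19
finger_force: 97.7
```

>>> carry_out(
  deltas=[-0.05,0.014,0,0,0,0,-0.1,0.028,0,0,0,0,-0.15,0.042,0,0,0,0,-0.2,0.056,0,0,0,0,-0.23,0.065,0,0,0,0],
)

```text
time: 14.12
eef_pos: [0.6064, 0.035, 0.3589]
tcp_rot: [0.746, 0.666, 0.0, -0.0]
contact_force: [-0.5, 1.0, -2.1]
opening: 0.197
finger_force: 97.7
```

>>> carry_out(
  deltas=[-0.04,0.011,0,0,0,0,-0.075,0.021,0,0,0,0,-0.1,0.028,0,0,0,0,-0.108,0.03,0,0,0,0,-0.108,0.03,0,0,0,0],
)

```text
time: 14.75
eef_pos: [0.6247, -0.0729, 0.359]
tcp_rot: [0.745, 0.667, -0.0, -0.001]
contact_force: [0.2, 0.3, -0.9]
opening: 0.191
finger_force: 97.7
```

```bash
cat > bl.py <<'E'
from h import *
s=ctrl.get_state();print(s['eef_pos'],s['tcp_rot'],s['opening'],s['contact_force'])
T=R.from_quat(s["tcp_rot"]).as_matrix();e=s['eef_pos']
print("nominal blade",e-.166*T[:,0]-.019*T[:,2])
for c in("top","scene"):
    p,d=ctrl.read_camera(c);cv2.imwrite(f"pics/{c}_f{s['time']:.1f}.png",p[:,:,::-1]);W=cloud(c,d)
    L=(W-e)@T
    # blade: tool x in [-.23,-.10], |y|<.06, near z
    m=(L[...,0]<-.075)&(L[...,0]>-.26)&(abs(L[...,1])<.07)&(L[...,2]>-.06)&(L[...,2]<.02)&(d>0)
    P=L[m];Q=P[P[:,0]<-.12]
    if len(Q)<10: print(c,"few",len(Q));continue
    A=np.c_[Q[:,:2],np.ones(len(Q))];k=np.linalg.lstsq(A,Q[:,2],rcond=None)[0]
    mid=np.array([(np.percentile(Q[:,i],1)+np.percentile(Q[:,i],99))/2 for i in(0,1)]);mz=np.r_[mid,1]@k
    print(c,len(Q),"x",np.percentile(Q[:,0],[1,99]),"y",np.percentile(Q[:,1],[1,99]),"plane",k,"mid world",e+T@np.r_[mid,mz])
    h=(abs(L[...,1])<.02)&(L[...,0]>.03)&(L[...,0]<.09)&(abs(L[...,2]+.02)<.03)&(d>0)
    if h.sum()>5:print("  handle end x",np.percentile(L[h][:,0],99),"y",np.median(L[h][:,1]),"z",np.percentile(L[h][:,2],20))
    X,Y,Z=W[...,0],W[...,1],W[...,2]
E
python3 bl.py
```

```text
[ 0.6247 -0.0729  0.359 ] [ 0.745   0.6671 -0.0002 -0.0005] 0.19068388760439872 [ 0.162   0.2661 -0.9291]
nominal blade [ 0.6064 -0.2379  0.3779]
top 810 x [-0.2177 -0.1211] y [-0.0367  0.0375] plane [-0.0001  0.016  -0.0208] mid world [ 0.6065 -0.2413  0.3798]
  handle end x 0.056400069103417425 y -0.0015727877248171026 z -0.029021852549263472
scene 457 x [-0.2178 -0.1205] y [-0.0359  0.0398] plane [ 0.0028  0.0157 -0.0206] mid world [ 0.608  -0.2412  0.38  ]
  handle end x 0.06689714059858717 y 0.008087419786693808 z -0.02748464077137901
```

>>> carry_out(
  deltas=[0.002,0.001,0.03,-0.016,0,0,0.002,0.001,0.08,-0.016,0,0,0.002,0.001,0.13,-0.016,0,0,0.002,0.001,0.17,-0.016,0,0,0.002,0.001,0.2,-0.016,0,0],
)

```text
time: 15.48
eef_pos: [0.6253, -0.0693, 0.157]
tcp_rot: [0.744, 0.668, 0.004, 0.005]
contact_force: [-0.1, 0.2, -1.3]
opening: 0.191
finger_force: 97.7
```

>>> carry_out(
  deltas=[0,0,0.025,0,0,0,0,0,0.041,0,0,0,0,0,0.048,0,0,0,0,0,0.048,0,0,0,0,0,0.048,0,0,0],
)

```text
time: 16.1
eef_pos: [0.6278, -0.0713, 0.1126]
tcp_rot: [0.745, 0.667, 0.005, 0.007]
contact_force: [0.5, 0.2, -0.8]
opening: 0.188
finger_force: 97.7
```

```bash
python3 bl.py; python3 - <<'E'
import cv2,glob
a=cv2.imread(sorted(glob.glob('pics/top_f*.png'),key=lambda f:float(f[10:-4]))[-1])[100:300,200:520];b=cv2.imread(sorted(glob.glob('pics/scene_f*.png'),key=lambda f:float(f[12:-4]))[-1])[100:300,180:500]
import numpy as np
cv2.imwrite('pics/fin.png',cv2.resize(np.vstack([a,b]),(480,600)))
E
```

```text
[ 0.6278 -0.0713  0.1126] [0.7446 0.6675 0.0054 0.0068] 0.18806754724044292 [ 0.4608  0.1814 -0.808 ]
nominal blade [ 0.6094 -0.2363  0.1318]
top 575 x [-0.2178 -0.1212] y [-0.0365  0.0371] plane [ 0.0007  0.0066 -0.0207] mid world [ 0.6093 -0.2398  0.1335]
scene 452 x [-0.2198 -0.1206] y [-0.0377  0.0403] plane [ 0.0002  0.004  -0.0211] mid world [ 0.6102 -0.2406  0.1339]
  handle end x 0.06580477709128683 y 0.007101539702587321 z -0.02745857945179183
```

View pics/fin.png

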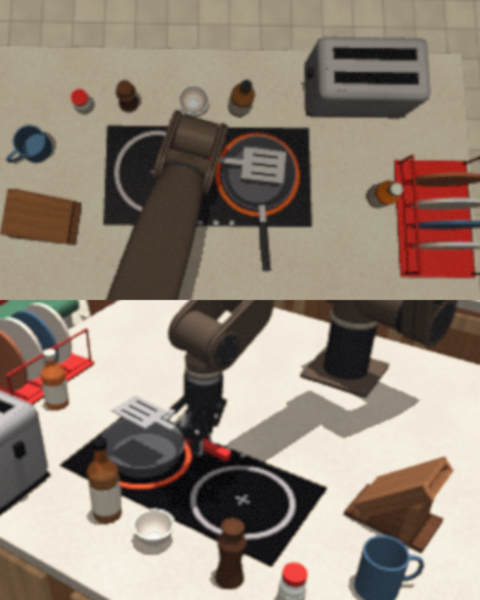

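The picture shows the blade level over the middle of the pan, the pan inside the orange ring, and the other things where they were.

```bash
python3 -c "
from plant import ctrl
print(ctrl.sign_off())"
```

```text
the job is handed in; nothing more can be done
None
```

I handed the job in with the skillet within about 2 mm of the orange ring's centre, and the turner held level, top face up, with the blade's middle about 12 cm above the skillet's centre.

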